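# Stack the long tray frame on its base frame

## Task

Two small tray frames stand on posts on the bench, a long one and a shorter one. Pick up the long one by its handle bar and stack it on the low base frame with the sockets, so that all four corner posts are fully home in the four corner sockets and it stands level; lower it in rather than dropping it. Leave the shorter frame where it stands.

Things in the scene. Friction and masses are not known exactly. Their poses are not given: they have to be found in the camera images.
- long_frame: Loose long tray frame, ~0.6 kg: green/plywood tray 104 (x) x 144 mm (y) on 4 steel posts, 16 mm dia, at x +-45, y +-65 mm, last 12 mm tapered to 8 mm dia. Dark handle bar above it along y, 18 mm wide (x), 16 high, 106 mm free between uprights. Origin: middle of the bar, to be gripped across x; tray top 51 mm, tray underside 65 mm, post feet 125 mm below it. z up. A half turn about z changes nothing.
- short_frame: Loose shorter tray frame, to be left alone: same make, height and kind of handle, but 104 mm (x) by only 100 mm (y), posts at x +-45, y +-43 mm, so it does not suit the sockets. Origin: middle of its handle bar, 125 mm above its feet; z up.
- base_frame: Base frame, fixed: low 120 (x) x 160 mm (y) plywood base without handle, cream discs up to 36 mm high in its middle. Origin: centre of its underside on the bench, z up. Square steel sockets at x +-45, y +-65 mm: 30 mm wide inside, floor at 12 mm, straight to 36, flared to 45 mm wide at 50 mm high. Posts home: x and y axes along the long frame's (either way), its bar 137 mm above this origin.

How it is judged:
By the outcome, as a careful person would: the job done as asked, in the order asked, and still so for the second after the job is handed in, with the robot touching nothing.
It also fails if it takes over 43 s, if anything falls off the work surface, if the arm or the gripper's body presses on something with over 40 N, if the wrist force passes 120 N, or if a joint passes its speed limit or range.

## Robot

A 6-joint arm with a two-finger parallel gripper is mounted at the origin on the work surface. World frame = base frame: x ahead of the robot, y to its left, z up, the work surface at z = 0. Lengths are in m, angles in rad, forces in N, time in s.
With the tool pointing down it reaches from about 0.275 to 1 m from the base axis. Payload 8.4 kg.
Tool frame: the origin (TCP) lies at the very end of the fingers, on their centre line; the grasp point (between the pads) lies 19 mm behind it (bot.pinch_z is the distance from the TCP to the grasp point, in m); x points along the fingers, y is the direction in which the jaws open and shut, and the axes are right-handed (so a half turn about x gives the same grasp; the last joint's range is limited). The gripper opens to 85 mm and grips with 20 to 120 N. Pads are 22 mm wide; open, the fingers measure 114 mm over their backs; the gripper's body (76 mm by 85 mm) begins 54 mm behind the grasp point. The pads swing forward as they close: fully open they stand 13 mm farther back than shut.
Start: joints at [1.132, 0.353, 1.633, -0, 1.155, -0.002], TCP at [0.264, 0.566, 0.231] pointing down, gripper open.
Joint ranges: [-2.63, 2.63], [-0.92, 2.1], [0.06, 2.66], [-1.3, 4.44], [0, 2.69], [-3.02, 3.02]. Speed limits (rad/s): [2.22, 2.22, 2.79, 3.14, 3.14, 3.14].

## Interface

Orientations are given as a 3x3 rotation matrix whose columns are the frame's x, y, z axes.
In Python, from station import sensors, eyes, bot, spotter gives the robot as it stands.
- The arm moves only by the tool step_arm, never from a script. Its argument "deltas" is a list of rows, each a list of 7 numbers: the shift along the tool's x, y, z in m, then the turn, a rotation vector about the tool's x, y, z in degrees, then the gripper command: -1 is shut, 1 is fully open, values between are in proportion. A call has 1 to 8 rows; each row shifts and turns the pose as measured when the row begins, along the tool's axes as they then stand; what a row does not reach is not made up. A row lasts 1/10 s, in which the tool goes at most 50 mm and 8.59 degrees, less where a joint would pass 70% of its speed; a pose out of reach is approached as far as the arm can. A call with a gripper value outside its range is refused whole. The fingers move at their own pace and stop on an object; "grip_force" is the grip in N (left out, the last holds). Time passes only in rows, so rows that do not move let the fingers close. It gives the time, the measured TCP pose, the force and the opening at its end, in the units of the state.
- sensors.observe(): the state, without advancing time (a new reading comes with each control period).
- eyes.grab_frame(name): name is "side" or "top"; returns the picture (480x640x3 uint8, red, green, blue); there is no depth.
- eyes.camera_params(name): a dict with "fx", "fy", "cx", "cy" (pixels), "camera_from_world" (4x4, takes a point from world to camera coordinates). Camera axes: x right, y up, looking along -z (the intrinsics and any distortion apply to the point x, -y, -z); pixel columns grow to the right and rows downward; lengths in m; the calibration is good to about 2 mm. A picture is of the moment at which its call begins. camera_params takes no time and is no camera call.
- bot.sign_off(): hands the job in, once; it reports no verdict.
Trained networks look in the newest picture that a camera, given by its name, has taken for a name from the list of things; names that differ only in an ending like _2 or _b are one class to them, and where a whole thing is asked for, a point or a joint stands for the part that bears it (a point fixed in the world has none). Each returns a list of dicts, best first, with "score" (0 to 1); they miss things now and then, are a little off and sometimes report something else, mostly with a low value. They report only what shows in the picture. A call takes as long as a camera call.
- spotter.recognise(camera, target): "bbox" ([left, top, right, bottom] in pixels, round what is visible of it).
- spotter.place_of(camera, target): "location" ([column, row] in pixels: a listed point, or the origin of a listed thing).
The state is a dict: "time": time; "joints": joint angles; "joint_velocities": joint speeds; "joint_torque": joint torques, N m; "tcp_pos": TCP position; "orientation": TCP orientation; "force": force on the tool from outside, world axes, zero at the start; "wrist_torque": the same for the moment, N m; "width": finger opening in m.
Only numpy, scipy, OpenCV 4.12 (cv2) and the standard library are available. Lean on these libraries where they do the work, as an engineer would, in place of code of your own. Each camera call takes 0.05 s, during which the arm holds its last target. There are 200 camera calls.

## Working session

There is one attempt and no reset: what is moved stays moved. The work goes in short steps, Python scripts to look and compute and a tool call to move; the robot and the scene stay as the last step left them, time stands still between calls to the robot, and variables do not carry over. Pictures are saved under pics/ and viewed, about 8 in all and at most 12, crops included, and the job is handed in when it is done.

Besides the shell and the picture viewer there is one more tool, called after "Call:" as a command line: name --pt "numbers of a row" for each row, then --argument value for the rest. step_arm: Moves the arm, as the interface text tells. Its arguments: {"type":"object","properties":{"deltas":{"type":"array","items":{"type":"array","items":{"type":"number"}}},"grip_force":{"type":"number"}},"required":["deltas"]}

```bash
ls; mkdir -p pics
python3 - <<'E'
from station import sensors, eyes, bot, spotter
import cv2,numpy as np
np.set_printoptions(precision=4,suppress=True)
for c in("top","side"):
    im=eyes.grab_frame(c); cv2.imwrite(f"pics/{c}0.png",im[:,:,::-1])
    print(c,eyes.camera_params(c))
    for t in("long_frame","short_frame","base_frame"):
        print(t,spotter.place_of(c,t)[:2],spotter.recognise(c,t)[:2])
s=sensors.observe();print(s)
E
```

```text
pics
top {'fx': 550.6753383923693, 'fy': 550.6753383923693, 'cx': 326.6144279690259, 'cy': 241.0233612558126, 'camera_from_world': array([[ 0.0038, -0.9997, -0.0221,  0.0135],
       [ 0.9903,  0.0007,  0.1386, -0.5457],
       [-0.1386, -0.0224,  0.9901, -1.0285],
       [ 0.    ,  0.    ,  0.    ,  1.    ]])}
long_frame [{'location': [341.7, 269.0], 'score': 0.81}] [{'bbox': [302.6, 236.7, 387.4, 309.4], 'score': 0.97}]
short_frame [{'location': [530.7, 254.0], 'score': 0.56}] [{'bbox': [483.8, 230.4, 560.1, 288.2], 'score': 0.58}]
base_frame [{'location': [157.4, 283.9], 'score': 0.92}] [{'bbox': [99.2, 236.8, 203.1, 324.5], 'score': 0.73}]
side {'fx': 573.0920057300868, 'fy': 573.0920057300868, 'cx': 317.92623369006117, 'cy': 238.47678870155102, 'camera_from_world': array([[ 0.9936, -0.1123, -0.0087, -0.5062],
       [ 0.078 ,  0.6297,  0.7729, -0.1193],
       [-0.0813, -0.7686,  0.6345, -1.2464],
       [ 0.    ,  0.    ,  0.    ,  1.    ]])}
long_frame [{'location': [304.8, 238.3], 'score': 0.61}] [{'bbox': [273.8, 219.8, 343.1, 308.7], 'score': 0.71}]
short_frame [{'location': [341.8, 365.3], 'score': 0.63}] [{'bbox': [312.6, 347.1, 373.7, 434.0], 'score': 0.87}]
base_frame [{'location': [284.6, 183.8], 'score': 0.78}] [{'bbox': [254.6, 149.5, 319.8, 209.9], 'score': 0.59}]
{'time': 0.7, 'joints': array([ 1.1316,  0.353 ,  1.6334,  0.    ,  1.1552, -0.0024]), 'joint_velocities': array([-0.001 ,  0.0002, -0.0011, -0.0009, -0.0013,  0.0005]), 'joint_torque': array([  0.0004, -60.5005, -34.2389,  -0.0001,   0.0011,  -0.    ]), 'tcp_pos': array([0.2644, 0.5663, 0.2313]), 'orientation': array([[-0.    ,  0.423 ,  0.9061],
       [ 0.    ,  0.9061, -0.423 ],
       [-1.    , -0.    , -0.    ]]), 'force': array([ 0.0733, -0.8744, -0.1757]), 'wrist_torque': array([ 0.0076,  0.0102, -0.0042]), 'width': 0.08546860984170478}
```

View pics/top0.png

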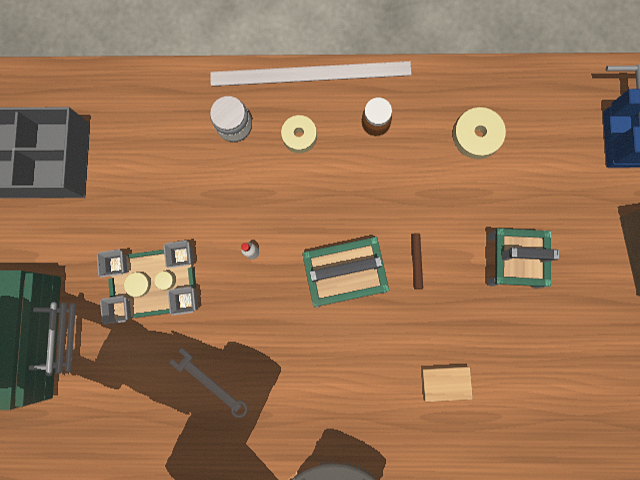

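View pics/side0.png

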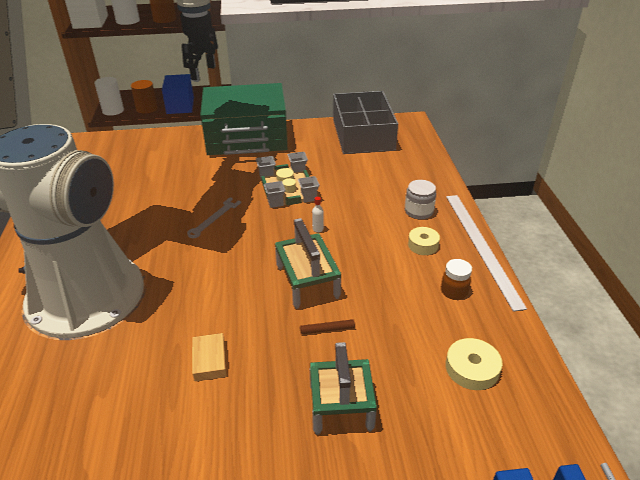

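```bash
cat > h.py <<'E'
import numpy as np,cv2
from scipy.optimize import least_squares
from station import eyes
P={c:eyes.camera_params(c) for c in("top","side")}
def proj(c,p):
    p=np.atleast_2d(p);k=P[c];T=k["camera_from_world"]
    q=p@T[:3,:3].T+T[:3,3]
    return np.c_[k["cx"]-k["fx"]*q[:,0]/q[:,2],k["cy"]+k["fy"]*q[:,1]/q[:,2]]
def tri(d):
    return least_squares(lambda p:np.concatenate([proj(c,p)[0]-d[c] for c in d]),[.5,0,.1])
def pts(pose,L):
    x,y,z,a=pose;c,s=np.cos(a),np.sin(a);L=np.atleast_2d(L)
    return L@np.array([[c,s,0],[-s,c,0],[0,0,1]])+[x,y,z]
def rect(a,b,z): return np.array([[a,b,z],[-a,b,z],[-a,-b,z],[a,-b,z]])
LONG=[rect(.052,.072,-.051),rect(.009,.053,.008)]
BASE=[rect(.060,.080,.012)]+[rect(.0225,.0225,.05)+[x,y,0] for x in(-.045,.045) for y in(-.065,.065)]
def overlay(im,c,pose,model,box,f):
    l,t,w,h=box
    o=cv2.resize(im[t:t+h,l:l+w,::-1],None,fx=f,fy=f,interpolation=cv2.INTER_CUBIC)
    for L in model:
        q=((proj(c,pts(pose,L))-[l-.5,t-.5])*f).astype(int)
        cv2.polylines(o,[q.reshape(-1,1,2)],True,(255,0,255),1)
    return o
E
python3 - <<'E'
from h import *
l=tri({"top":[341.7,269],"side":[304.8,238.3]});b=tri({"top":[157.4,283.9],"side":[284.6,183.8]})
s=tri({"top":[530.7,254],"side":[341.8,365.3]})
for r in(l,b,s):print(r.x,r.cost)
lp=[*l.x[:2],.125,np.radians(10.5)];bp=[*b.x[:2],0,np.radians(6.8)]
I={c:cv2.imread(f"pics/{c}0.png")[:,:,::-1] for c in P}
o=[overlay(I["top"],"top",lp,LONG,(295,225,100,100),4),overlay(I["top"],"top",bp,BASE,(95,230,110,100),4)]
cv2.imwrite("pics/ov1.png",np.hstack(o)[:, :800])
E
```

```text
[ 0.48303082 -0.01408137  0.11793356] 0.6685259708291665
[0.46172697 0.34865913 0.01462493] 0.9902390657546748
[ 0.51116086 -0.3490063   0.11648598] 0.11417929799370105
```

View pics/ov1.png

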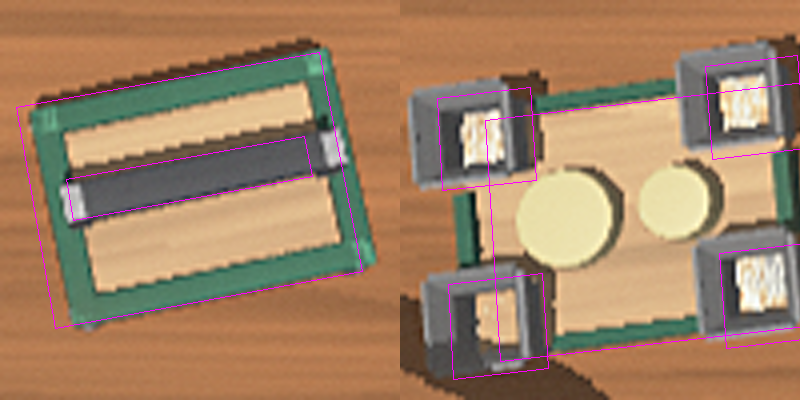

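```bash
cat >> h.py <<'E'
def fit(z,obs,g):  # obs: list of (cam, local pt, px)
    r=least_squares(lambda v:np.concatenate([proj(c,pts([v[0],v[1],z,v[2]],L))[0]-px for c,L,px in obs]),g,loss="soft_l1")
    return [r.x[0],r.x[1],z,r.x[2]],np.round(r.fun.reshape(-1,2),1)
E
python3 - <<'E'
from h import *
c4=lambda p,o:np.array(p)/4+o-.5
R=LONG[0]  # order (+,+)=TL,( -,+)=BL,(-,-)=BR,(+,-)=TR
ob=[("top",R[i],c4(p,np.array([295,225]))) for i,p in enumerate([(33,110),(78,325),(375,263),(328,47)])]
lp,r=fit(.125,ob,[.48,-.01,.2]);print(lp,np.degrees(lp[3]),r.tolist())
o=np.array([95,230])
ob=[("top",np.array([x,y,.05]),c4(p,o)) for x,y,p in[(.045,.065,(62,136)),(.045,-.065,(331,97)),(-.045,.065,(78,320))]]
bp,r=fit(0,ob,[.46,.35,.1]);print(bp,np.degrees(bp[3]),r.tolist())
I={c:cv2.imread(f"pics/{c}0.png")[:,:,::-1] for c in P}
a=np.hstack([overlay(I["top"],"top",lp,LONG,(295,230,100,85),4),overlay(I["top"],"top",bp,BASE,(98,235,100,85),4)])
b=np.hstack([overlay(I["side"],"side",lp,LONG,(260,215,100,65),4),overlay(I["side"],"side",bp,BASE,(245,147,100,65),4)])
cv2.imwrite("pics/ov2.png",np.vstack([a,b]))
E
```

```text
[np.float64(0.48477528204340214), np.float64(-0.021133541160776072), 0.125, np.float64(0.21071035552680034)] 12.07281407138674 [[-0.9, -0.3], [-0.9, 0.8], [1.3, 0.1], [0.7, -0.5]]
[np.float64(0.46546019282105916), np.float64(0.3596287835878127), 0, np.float64(0.14128759147177852)] 8.095182688901472 [[0.1, -0.4], [-0.2, -0.0], [0.0, 0.4]]
```

View pics/ov2.png

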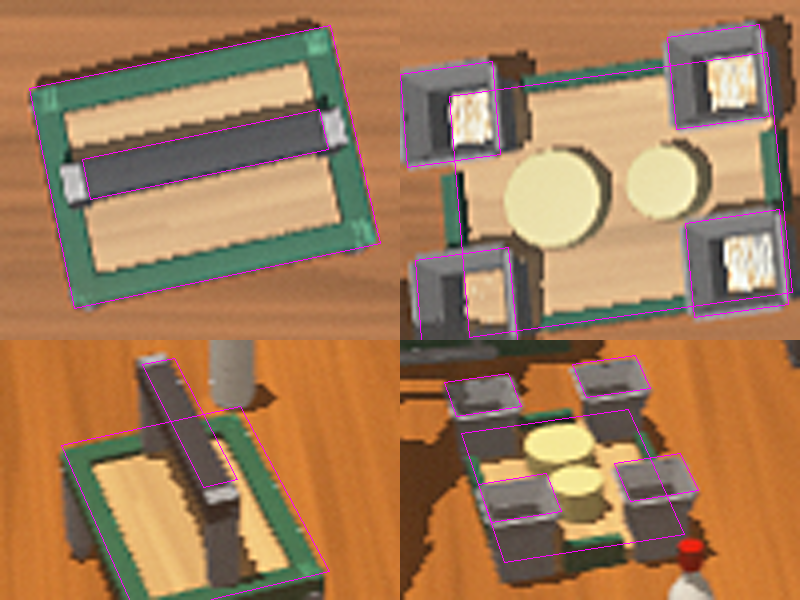

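Call:
step_arm --pt "0 -0.034 0.034 0 0 0 1" --pt "0 -0.034 0.034 0 0 0 1" --pt "0 -0.034 0.034 0 0 0 1" --pt "0 -0.034 0.034 0 0 0 1" --pt "0 -0.034 0.034 0 0 0 1" --pt "0 -0.034 0.034 0 0 0 1" --pt "0 -0.034 0.034 0 0 0 1" --pt "0 -0.034 0.034 0 0 0 1" --grip_force 60

```text
time: 1.5
tcp_pos: [0.3989, 0.1987, 0.231]
orientation: [[0.004, 0.415, 0.91], [0.005, 0.91, -0.415], [-1.0, 0.006, 0.002]]
force: [1.4, 0.5, 0.3]
width: 0.0853
```

Call:
step_arm --pt "0 0 0 8.5 0 0 1" --pt "0 0 0 8.5 0 0 1" --pt "0 0 0 8.5 0 0 1" --pt "0 0 0 8.5 0 0 1" --pt "0 0 0 8.5 0 0 1" --pt "0 0 0 8.5 0 0 1" --pt "0 0 0 2 0 0 1"

```text
time: 2.2
tcp_pos: [0.4016, 0.191, 0.2324]
orientation: [[0.007, 0.98, 0.198], [0.005, 0.198, -0.98], [-1.0, 0.008, -0.003]]
force: [0.6, -0.3, 0.5]
width: 0.0853
```

```bash
cat >> h.py <<'E'
from scipy.spatial.transform import Rotation as Ro
LP=[.4848,-.0211,.125,.2107];BP=[.4655,.3596,0,.1413]
def rem(xyz,yaw):
    from station import sensors
    s=sensors.observe();R=s["orientation"]
    y=np.array([np.cos(yaw),np.sin(yaw),0]);x=np.array([0,0,-1.]);G=np.c_[x,y,np.cross(x,y)]
    print("t",s["time"],"tcp",s["tcp_pos"].round(4),"d_tool",(R.T@(np.array(xyz)-s["tcp_pos"])).round(4),"rot",np.degrees(Ro.from_matrix(R.T@G).as_rotvec()).round(2),"F",s["force"].round(1),"M",s["wrist_torque"].round(2),"w",round(s["width"],4))
E
python3 -c "
from h import *
rem([*LP[:2],.106],LP[3])"
```

```text
t 2.2 tcp [0.4016 0.191  0.2324] d_tool [0.126  0.0387 0.2247] rot [-0.66 -0.17 -0.45] F [ 0.6 -0.3  0.5] M [0.05 0.02 0.02] w 0.0853
```

Call:
step_arm --pt "0 0.007 0.04 -0.3 0 -0.2 1" --pt "0 0.007 0.04 -0.3 -0.2 -0.2 1" --pt "0 0.007 0.04 0 0 0 1" --pt "0 0.007 0.04 0 0 0 1" --pt "0 0.007 0.04 0 0 0 1" --pt "0 0.003 0.02 0 0 0 1" --pt "0 0 0 0 0 0 1"

```text
time: 2.9
tcp_pos: [0.4879, -0.023, 0.2339]
orientation: [[0.006, 0.977, 0.211], [0.001, 0.211, -0.977], [-1.0, 0.006, 0.001]]
force: [-0.3, 0.4, -0.1]
width: 0.0856
```

```bash
python3 -c "
from h import *
rem([*LP[:2],.106],LP[3])"
```

```text
t 2.9 tcp [ 0.4879 -0.023   0.2339] d_tool [ 0.1279 -0.0034 -0.0026] rot [ 0.12  0.04 -0.34] F [-0.3  0.4 -0.1] M [0.03 0.01 0.02] w 0.0856
```

Call:
step_arm --pt "0.02 -0.003 -0.0025 0 0 -0.3 1" --pt "0.03 0 0 0 0 0 1" --pt "0.03 0 0 0 0 0 1" --pt "0.025 0 0 0 0 0 1" --pt "0.015 0 0 0 0 0 1" --pt "0.005 0 0 0 0 0 1" --pt "0 0 0 0 0 0 1"

```text
time: 3.6
tcp_pos: [0.4845, -0.0168, 0.1067]
orientation: [[0.004, 0.978, 0.21], [0.001, 0.21, -0.978], [-1.0, 0.004, -0.0]]
force: [-0.2, 0.5, -0.1]
width: 0.0856
```

```bash
python3 -c "
from h import *
rem([*LP[:2],.106],LP[3])
a=eyes.grab_frame('top')[200:350,240:440,::-1];b=eyes.grab_frame('side')[170:320,220:420,::-1]
cv2.imwrite('pics/g1.png',cv2.resize(np.hstack([a,b]),None,fx=2,fy=2,interpolation=2))"
```

```text
t 3.6 tcp [ 0.4845 -0.0168  0.1067] d_tool [ 0.0007 -0.0006  0.0042] rot [ 0.06 -0.01 -0.24] F [-0.2  0.5 -0.1] M [-0.02 -0.01 -0.04] w 0.0856
```

View pics/g1.png

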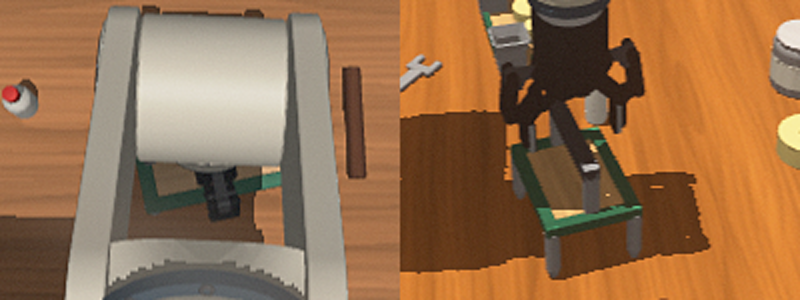

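The open fingers straddle the bar (side crop, around 575,120). I'll correct 4 mm along the bar, then close.

Call:
step_arm --pt "0 0 0.005 0 0 0 1" --pt "0 0 0 0 0 0 -1" --pt "0 0 0 0 0 0 -1" --pt "0 0 0 0 0 0 -1" --pt "0 0 0 0 0 0 -1" --pt "0 0 0 0 0 0 -1" --pt "0 0 0 0 0 0 -1" --pt "0 0 0 0 0 0 -1" --grip_force 70

```text
time: 4.5
tcp_pos: [0.4874, -0.0226, 0.1104]
orientation: [[0.009, 0.978, 0.21], [0.001, 0.21, -0.978], [-1.0, 0.009, 0.001]]
force: [-1.0, -0.8, 1.6]
width: 0.0163
```

```bash
python3 -c "
from h import *
rem([*LP[:2],.106],LP[3])"
```

```text
t 4.5 tcp [ 0.4874 -0.0226  0.1104] d_tool [ 0.0043 -0.0022 -0.0021] rot [ 0.03  0.08 -0.53] F [-1.  -0.8  1.6] M [-0.06  0.02 -0.01] w 0.0163
```

Call:
step_arm --pt "-0.01 0 0 0 0 0 -1" --pt "-0.02 0 0 0 0 0 -1" --pt "-0.02 0 0 0 0 0 -1" --pt "-0.03 0 0 0 0 0 -1" --pt "-0.02 0 0 0 0 0 -1" --pt "0 0 0 0 0 0 -1"

```text
time: 5.1
tcp_pos: [0.4835, -0.0221, 0.2132]
orientation: [[0.002, 0.978, 0.21], [0.001, 0.21, -0.978], [-1.0, 0.002, -0.001]]
force: [0.6, 0.7, -6.1]
width: 0.0169
```

```bash
python3 -c "
from h import *
rem([*BP[:2],.24],BP[3])
a=eyes.grab_frame('side')[140:340,190:460,::-1]
cv2.imwrite('pics/g2.png',cv2.resize(a,None,fx=2.5,fy=2.5,interpolation=2))"
```

```text
t 5.1 tcp [ 0.4835 -0.0221  0.2132] d_tool [-0.0263  0.0625 -0.377 ] rot [ 4.01 -0.07 -0.12] F [ 0.6  0.7 -6.1] M [ 0.03 -0.06 -0.  ] w 0.0169
```

View pics/g2.png

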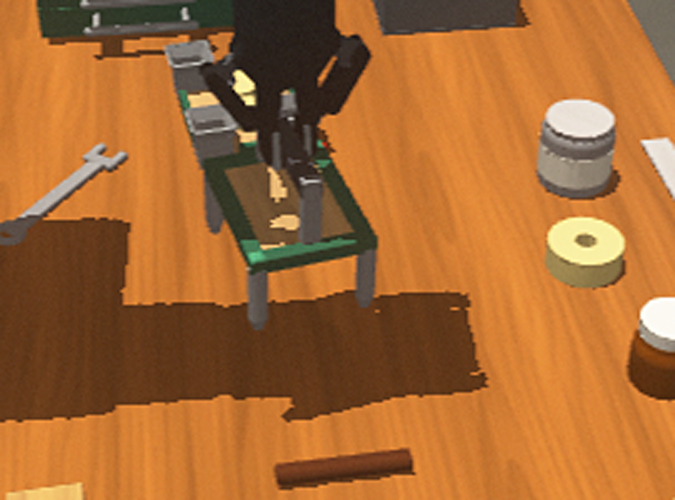

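Call:
step_arm --pt "0 0.002 -0.015 0.5 0 0 -1" --pt "0 0.005 -0.03 0.5 0 0 -1" --pt "0 0.005 -0.035 0.5 0 0 -1" --pt "0 0.006 -0.035 0.5 0 0 -1" --pt "0 0.006 -0.035 0.5 0 0 -1" --pt "0 0.006 -0.035 0.5 0 0 -1" --pt "0 0.006 -0.035 0.5 0 0 -1" --pt "0 0.006 -0.035 0.5 0 0 -1"

```text
time: 5.95
tcp_pos: [0.4723, 0.2399, 0.1998]
orientation: [[-0.015, 0.991, 0.132], [-0.004, 0.132, -0.991], [-1.0, -0.016, 0.002]]
force: [1.2, -0.3, -7.1]
width: 0.0166
```

```bash
python3 -c "
from h import *
rem([*BP[:2],.213],BP[3])"
```

```text
t 5.95 tcp [0.4723 0.2399 0.1998] d_tool [-0.0136  0.0088 -0.1195] rot [-0.53  0.12  0.9 ] F [ 1.2 -0.3 -7.1] M [ 0.02 -0.18 -0.03] w 0.0166
```

Call:
step_arm --pt "-0.01 0.001 -0.033 0 0 0.5 -1" --pt "-0.004 0.002 -0.03 -0.3 0 0.4 -1" --pt "-0.002 0.003 -0.025 0 0 0 -1" --pt "0 0.002 -0.015 0 0 0 -1" --pt "0 0 -0.005 0 0 0 -1" --pt "0 0 0 0 0 0 -1"

```text
time: 6.55
tcp_pos: [0.4601, 0.3537, 0.205]
orientation: [[-0.011, 0.99, 0.142], [-0.01, 0.141, -0.99], [-1.0, -0.013, 0.008]]
force: [0.0, -0.4, -5.9]
width: 0.0164
```

```bash
python3 -c "
from h import *
rem([*BP[:2],.213],BP[3])"
```

```text
t 6.55 tcp [0.4601 0.3537 0.205 ] d_tool [-0.0081  0.006  -0.005 ] rot [0.04 0.46 0.73] F [ 0.  -0.4 -5.9] M [ 0.02 -0.   -0.08] w 0.0164
```

Call:
step_arm --pt "0.01 0.004 -0.002 0 0.5 0.7 -1" --pt "0.01 0.002 -0.001 0 0 0 -1" --pt "0 0 0 0 0 0 -1"

```text
time: 6.85
tcp_pos: [0.4652, 0.3538, 0.1826]
orientation: [[-0.003, 0.99, 0.14], [-0.003, 0.14, -0.99], [-1.0, -0.003, 0.002]]
force: [-0.1, -0.7, -6.2]
width: 0.0162
```

```bash
python3 -c "
from h import *
from station import sensors
rem([*BP[:2],.1224],BP[3])
s=sensors.observe();R=s['orientation'];t=s['tcp_pos']
p=t-R[:,2]*.0021;pose=[p[0],p[1],t[2]-.1104+.125,np.arctan2(R[1,1],R[0,1])]
print(pose)
P4=[rect(.008,.008,-.113)+[x,y,0] for x in(-.045,.045) for y in(-.065,.065)]
a=eyes.grab_frame('side');c=overlay(a,'side',BP,BASE[1:],(225,100,130,125),4);d=overlay(a,'side',pose,[LONG[0]]+P4,(225,100,130,125),4)
b=eyes.grab_frame('top');e=overlay(b,'top',BP,BASE[1:],(75,200,150,140),4)
cv2.imwrite('pics/g3.png',cv2.resize(np.hstack([c,d]),(800,385)));cv2.imwrite('pics/g3t.png',e)"
```

```text
t 6.85 tcp [0.4652 0.3538 0.1826] d_tool [ 0.0602  0.0013 -0.0058] rot [-0.05  0.12  0.19] F [-0.1 -0.7 -6.2] M [ 0.   -0.01 -0.01] w 0.0162
[np.float64(0.4649139563323357), np.float64(0.3558637285598084), np.float64(0.19721633903241212), np.float64(0.1404866902176455)]
```

View pics/g3.png

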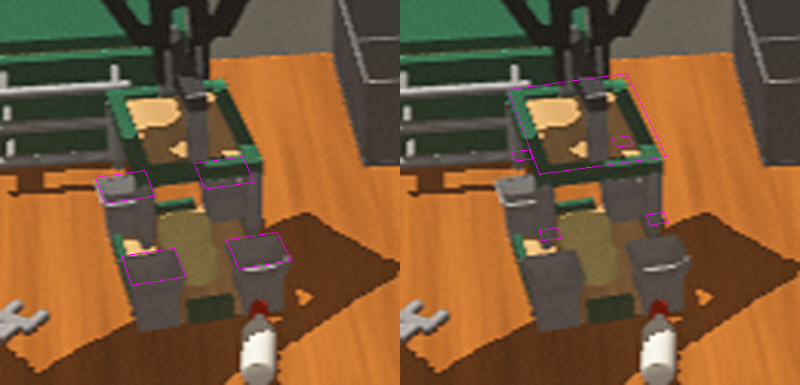

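Call:
step_arm --pt "0.008 0.003 -0.003 0 0 0.2 -1" --pt "0.01 0.001 -0.001 0 0 0 -1" --pt "0.01 0 0 0 0 0 -1" --pt "0.004 0 0 0 0 0 -1"

```text
time: 7.35
tcp_pos: [0.4704, 0.3591, 0.1508]
orientation: [[0.004, 0.99, 0.139], [0.0, 0.139, -0.99], [-1.0, 0.004, 0.0]]
force: [0.3, -0.2, -6.7]
width: 0.0168
```

```bash
python3 -c "
from h import *
rem([BP[0]+.003,BP[1]-.003,.1224],BP[3])"
```

```text
t 7.35 tcp [0.4704 0.3591 0.1508] d_tool [ 0.0284 -0.0023  0.0022] rot [-0.1   0.01 -0.22] F [ 0.3 -0.2 -6.7] M [0.   0.04 0.01] w 0.0168
```

Call:
step_arm --pt "0.004 -0.0025 0.0025 0 0 0 -1" --pt "0.006 0 0 0 0 -0.2 -1" --pt "0.005 0 0 0 0 0 -1"

```text
time: 7.65
tcp_pos: [0.4678, 0.3559, 0.1342]
orientation: [[-0.0, 0.99, 0.139], [-0.001, 0.139, -0.99], [-1.0, -0.001, 0.001]]
force: [-0.0, 0.1, -6.9]
width: 0.0163
```

```bash
python3 -c "
from h import *
rem([BP[0]+.003,BP[1]-.003,.1224],BP[3])"
```

```text
t 7.65 tcp [0.4678 0.3559 0.1342] d_tool [ 0.0118  0.0008 -0.0006] rot [-0.08  0.04  0.03] F [-0.   0.1 -6.9] M [-0.06  0.02  0.02] w 0.0163
```

Feet are about 24 mm up with no contact force. I'll go on gently.

Call:
step_arm --pt "0.003 0 0 0 0 0 -1" --pt "0.003 0 0 0 0 0 -1" --pt "0.003 0 0 0 0 0 -1"

```text
time: 7.95
tcp_pos: [0.4678, 0.3559, 0.1242]
orientation: [[-0.001, 0.99, 0.14], [-0.001, 0.139, -0.99], [-1.0, -0.001, 0.001]]
force: [0.1, 0.3, -5.7]
width: 0.0166
```

Call:
step_arm --pt "0.002 0 0 0 0 0 -1" --pt "0.002 0 0 0 0 0 -1"

```text
time: 8.15
tcp_pos: [0.4677, 0.3561, 0.1226]
orientation: [[-0.001, 0.99, 0.139], [-0.001, 0.139, -0.99], [-1.0, -0.001, 0.0]]
force: [-9.7, -7.2, 28.2]
width: 0.0166
```

Call:
step_arm --pt "-0.0005 0 0 0 0 0 -1" --pt "0 0 0 0 0 0 -0.4" --pt "0 0 0 0 0 0 0" --pt "0 0 0 0 0 0 0.4" --pt "0 0 0 0 0 0 1" --pt "0 0 0 0 0 0 1" --pt "0 0 0 0 0 0 1"

```text
time: 8.85
tcp_pos: [0.4701, 0.358, 0.1261]
orientation: [[0.005, 0.99, 0.139], [0.004, 0.139, -0.99], [-1.0, 0.005, -0.003]]
force: [-0.2, -1.1, -0.5]
width: 0.0854
```

Call:
step_arm --pt "-0.01 0 0 0 0 0 1" --pt "-0.03 0 0 0 0 0 1" --pt "-0.04 0 0 0 0 0 1" --pt "-0.045 0 0 0 0 0 1" --pt "-0.04 0 0 0 0 0 1"

```text
time: 9.35
tcp_pos: [0.4665, 0.3552, 0.2924]
orientation: [[-0.005, 0.99, 0.139], [-0.004, 0.139, -0.99], [-1.0, -0.006, 0.003]]
force: [0.9, 0.9, -0.5]
width: 0.0857
```

Call:
step_arm --pt "0 0 0.03 0 0 0 1" --pt "0 0 0.045 0 0 0 1" --pt "0 0 0.045 0 0 0 1" --pt "0 0 0.045 0 0 0 1" --pt "0 0 0.045 0 0 0 1" --pt "0 0 0.045 0 0 0 1" --pt "0 0 0.03 0 0 0 1" --pt "0 0 0 0 0 0 1"

```text
time: 10.15
tcp_pos: [0.5107, 0.0664, 0.3072]
orientation: [[0.014, 0.99, 0.144], [0.006, 0.144, -0.99], [-1.0, 0.015, -0.004]]
force: [-1.0, -0.5, 0.4]
width: 0.0855
```

```bash
python3 -c "
from h import *
rem([.5,0,.3],0)
H=[BP[0],BP[1],.137,BP[3]]
a=eyes.grab_frame('side');b=eyes.grab_frame('top');cv2.imwrite('pics/end_top.png',b[:,:,::-1])
c=overlay(a,'side',H,LONG,(240,120,100,100),4);e=overlay(b,'top',H,LONG,(90,225,100,100),4)
cv2.imwrite('pics/g4.png',np.hstack([c,e]))
for n,i in(('side',a),('top',b)): print(n,spotter.place_of(n,'short_frame')[:1],spotter.place_of(n,'long_frame')[:1],proj(n,H[:3]))"
```

```text
t 10.15 tcp [0.5107 0.0664 0.3072] d_tool [ 0.0066 -0.0203  0.0642] rot [ 8.26 -0.28 -0.85] F [-1.  -0.5  0.4] M [-0.04 -0.02  0.03] w 0.0855Traceback (most recent call last):
  File "<string>", line 8, in <module>
    for n,i in(('side',a),('top',b)): print(n,spotter.place_of(n,'short_frame')[:1],spotter.place_of(n,'long_frame')[:1],proj(n,H[:3]))
                                              ^^^^^^^
NameError: name 'spotter' is not defined
```

View pics/g4.png

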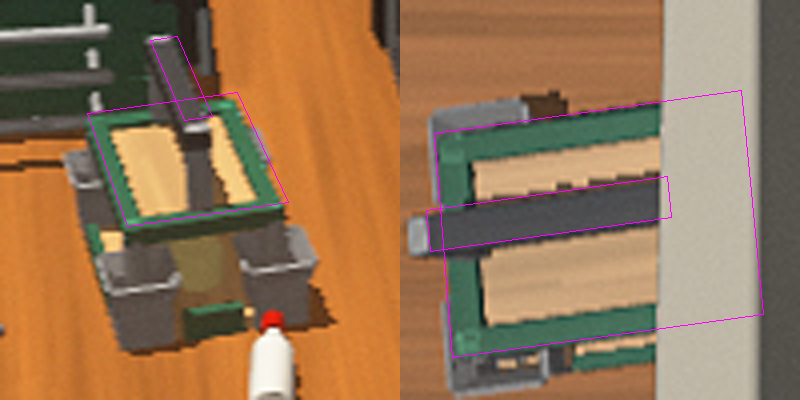

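```bash
python3 -c "
from station import bot,spotter,sensors
print([spotter.place_of(n,'short_frame')[:1] for n in('side','top')],sensors.observe()['force'].round(1))
print(bot.sign_off())"
```

```text
[[{'location': [342.8, 364.3], 'score': 0.83}], [{'location': [530.1, 256.0], 'score': 0.73}]] [-0.   0.4 -0.4]
the job is handed in; nothing more can be done
None
```

I gripped the long frame by its bar, carried it over and lowered it into the base frame's four corner sockets. I then let go, moved the arm clear and handed the job in at about 10 s.

- **Seating:** The posts met the socket floors at a TCP height of 0.1226 m, against 0.1224 m predicted. Contact force was about 28 N upward.
- **Position and level:** After release, the model of the fully home pose matched the tray and bar to about a pixel or two in the side view. In the top view it matched the half of the tray that was visible; the arm hid the rest.
- **Short frame:** It was detected within about 2 pixels of its starting position in both views, so it has not moved.
- **Small disagreements:** The two cameras differed by about 2–3 mm on the base position. The arm also drifted up 3–4 mm while closing and opening the gripper. Neither affected the seating.

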